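# Move the charged battery from the charger to the bar blender

## Robot

A 6-joint arm with a two-finger parallel gripper is mounted at the origin on the work surface. World frame = base frame: x ahead of the robot, y to its left, z up, the work surface at z = 0. Lengths are in mm, angles in rad, forces in N, time in s.
With the tool pointing down it reaches from about 350 to 925 mm from the base axis. Payload 6.4 kg.
Tool frame: the origin (TCP) lies on the centre line of the jaws, within the pads' length; the fingertips stand 17 mm ahead of it and the grasp point (between the pads) lies 2 mm behind it (env.tip_extent is the distance from the TCP to the fingertips, in mm); z points along the fingers, y is the line along which they close (so a half turn about z gives the same grasp; the last joint's range is limited). The gripper opens to 85 mm and grips with 20 to 120 N. Pads are 22 mm wide; open, the fingers measure 114 mm over their backs; the gripper's body (76 mm by 85 mm) begins 54 mm behind the grasp point. The pads swing forward as they close: fully open they stand 13 mm farther back than shut.
Start: joints at [-1.499, 0.245, 1.558, -0, 1.339, -0.174], TCP at [158.17, -630.473, 248.29] pointing down, gripper open.
Joint ranges: [-3.13, 3.13], [-1.02, 2.26], [0.13, 2.54], [-0.95, 4.09], [0.21, 2.88], [-2.74, 2.74]. Speed limits (rad/s): [2.57, 2.57, 3.14, 3.14, 3.14, 3.14].

## Interface

Orientations are given as a unit quaternion [w, x, y, z].
In Python, from station import env gives the robot as it stands. Calls block until the motion is done:
- env.move_ptp(position, orientation): joint-space move of the TCP to a pose.
- env.movel(position, attitude=None, vel=150, threshold=None): straight line of the TCP; attitude=None keeps the orientation; vel is the mean speed in mm/s. With threshold (N) it stops when the force on the tool has changed by that much, and returns True; else False.
- env.move_joints(angles): joint-space move.
- env.command_gripper(opening, f_grip=None): finger opening in mm; f_grip is the grip in N (None keeps the last); returns when the fingers have stopped.
- env.hold(seconds).
- env.inverse_kinematics(position, orientation): joint angles nearest the present ones, or None.
- env.read_state(): the state.
- env.snapshot(name): name is "scene" or "side" or "wrist"; returns a dict with "frame" (384x512x3 uint8, blue, green, red), "K" (3x3 intrinsics, pixels), "rvec" (rotation vector, rad) and "tvec" (3), from world to camera coordinates, as OpenCV has them. Camera axes: x right, y down, z forward; pixel columns grow to the right and rows downward; lengths in mm; the calibration is good to about 2 mm. The wrist camera is an equidistant fisheye: a pixel r from the principal point sees the ray r / f radians off the axis. A picture is of the moment at which its call begins. There is no depth.
A pose or a line that the arm cannot do raises env.Unreachable and nothing moves.
- env.close_job(): hands the job in; it is judged then, once.
Trained networks look in the newest picture that a camera, given by its name, has taken for a name from the list of things; names that differ only in an ending like _2 or _b are one class to them, and where a whole thing is asked for, a point or a joint stands for the part that bears it (a point fixed in the world has none). Each returns a list of dicts, best first, with "conf" (0 to 1); they miss things now and then, are a little off and sometimes report something else, mostly with a low value. They report only what shows in the picture. A call takes as long as a camera call.
- env.cut_out(label, camera): "region" (384x512 bool, what is visible of it).
- env.tip_of(label, camera): "point" ([x, y, z] in mm, in world coordinates, good to about 4 mm: a listed point, or the origin of a listed thing).
The state is a dict: "clock": time; "joint_positions": joint angles; "qd": joint speeds; "joint_torque": joint torques, N m; "tool_pos": TCP position; "ee_rot": TCP orientation; "wrist_force": force on the tool from outside, world axes, zero at the start; "torque": the same for the moment, N m; "grip_width": finger opening in mm; "finger_force": force on a finger pad.
Only numpy, scipy, OpenCV 4.12 (cv2) and the standard library are available. Lean on these libraries where they do the work, as an engineer would, in place of code of your own. Each camera call takes 0.05 s, during which the arm holds its last target. There are 200 camera calls.

## Task

The blender's battery is charged: pinch its two orange tabs together, draw it out of the grey charger and snap it fully home, upright, in the battery bay of the blender base so that both tabs spring back out and hold it, then let go. Squeeze the tabs no harder than they need (they crack above 35 N) and never wrench or ram the battery in either dock (keep below 22 N); leave the other things on the counter where they stand.

Things in the scene. Friction and masses are not known exactly. Their poses are not given: they have to be found in the camera images.
- charger: Fixed grey charging dock, 110 (x) x 100 (y) x 55 mm high, with an open-topped black well in its middle. Origin: on the counter under the centre of the well, z up. Well 52.5 mm along x, 46.5 along y, floor 17 mm above the counter, rim at 55; the top 8 mm flare out by 4.5 mm a side. Along both y sides a lip (underside 44 mm up) overhangs an undercut 6.25 mm deep where the battery's barbs catch.
- blender: Fixed aluminium motor base of a cordless blender, jar off. Front: block 110 (x) x 104 (y) x 55 mm high with an open-topped battery bay, its black collar shaped inside as the charger's well (same mouth, flare, lips, undercuts). Origin: on the counter under the bay's centre, z up. Behind, from 55 to 165 mm along +x, a housing 130 mm wide, 92 mm high, with a drive boss up to 112 mm.
- bay_mouth (a point): Centre of the blender bay, 55 mm above the counter; axes as the blender's. The black collar's rim is stiffly height-set 0 to 14 mm above this point, not measured: find it by feel. Lips 11 mm below the rim. The battery goes straight down, axes along these (either way round), tabs pinched. Snapped in, its underside is 37 mm below the rim; press to 38-39 below, let the tabs go, and it rises to the lips.
- contact_plate (a joint): Damped sprung brass contact plate at the bottom of the bay's collar: m pressed down, 0 to 0.008. Free, its top is 31 mm below the rim. It starts to give at 7 N, takes 10 N at 6 mm (battery snapped in) and 11 N at its stop at 8 mm (0.2 N more per mm/s of pressing speed). The tabs' barbs pass below the lips once it is over 6 mm down; then let the tabs go while still pressing.
- battery: Loose black pack, about 0.4 kg, 58 (x) x 44 (y) x 95 mm tall, upright, at the start snapped in the charger with axes along the charger's. Origin: centre of its underside. Foot 50 x 44 mm, lowest 38 mm: 1.25 mm play a side in a well. An orange tab on its +y and on its -y side. With tabs out it can neither be pulled from nor pushed into a well: square barbs catch on the lips, above and below.
- pinch_point (a point): Middle between the two orange tab pads, 65 mm above the battery's underside; axes as the battery's. The rubber-ribbed, grippy pads face +y and -y, each 26 mm wide (x) and 38 mm tall (centred here), outer faces 60 mm apart when free, 48 mm when fully pinched. Each has a barb 20 to 26 mm above the underside that stands 5 mm out of the foot when free, 1 mm inside it when pinched.
- tab_left (a joint): Travel of the orange tab on the battery's +y side, m: 0 sprung out, 0.006 fully pinched in. Its spring takes 4 N to start and 10 N when fully in; the tab cracks when squeezed with more than 35 N.
- tab_right (a joint): The same for the orange tab on the battery's -y side.
- shaker: steel cocktail shaker, 90 mm across, 222 mm tall, loose on the counter, to be left alone. Origin: centre of its underside.
- jigger: steel jigger, 46 mm across, 85 mm tall, loose on the counter, to be left alone. Origin: centre of its underside.
- glass0: green shot glass, 46 mm across, 60 mm tall, loose on the counter, to be left alone. Origin: centre of its underside.
- glass1: green shot glass, 46 mm across, 60 mm tall, loose on the counter, to be left alone. Origin: centre of its underside.
- glass2: green shot glass, 46 mm across, 60 mm tall, loose on the counter, to be left alone. Origin: centre of its underside.
- bottle: brown liqueur bottle with blue cap, 72 mm across, 200 mm tall, loose on the counter, to be left alone. Origin: centre of its underside.
- jar: clear blender jar with a side handle, 104 mm across, 170 mm tall, loose on the counter, to be left alone. Origin: centre of its underside.

How it is judged:
By the outcome, as a careful person would: the job done as asked, in the order asked, and still so for the second after the job is handed in, with the robot touching nothing.
It also fails if it takes over 53 s, if anything falls off the work surface, if the arm or the gripper's body presses on something with over 40 N, if the wrist force passes 120 N, or if a joint passes its speed limit or range.

## Working session

There is one attempt and no reset: what is moved stays moved. The work goes in short steps, each a Python script; the robot and the scene stay as the last script left them, time stands still between calls to the robot, and variables do not carry over. Pictures are saved under pics/ and viewed, at most 10 in all, crops included, and the job is handed in when it is done.

```bash
mkdir -p pics; ls
python3 - <<'E'
from station import env
import cv2,numpy as np
ims=[]
for c in ("scene","side"):
    s=env.snapshot(c); ims.append(s["frame"])
    print(c,np.round(s["K"],1).tolist(),np.round(s["rvec"],3),np.round(s["tvec"],1))
    for l in ["charger","blender","bay_mouth","battery","pinch_point","shaker","jigger","glass0","bottle","jar"]:
        print(l,[(round(d["conf"],2),np.round(d["point"]).tolist()) for d in env.tip_of(l,c)[:4]])
cv2.imwrite("pics/a.png",np.vstack(ims)[:, :]) if 0 else None
cv2.imwrite("pics/scene.png",ims[0]);cv2.imwrite("pics/side.png",ims[1])
print(env.read_state())
E
```

```text
pics
scene [[458.2, 0.0, 252.1], [0.0, 458.2, 193.9], [0.0, 0.0, 1.0]] [ 2.093  0.762 -0.416] [-410.2 -114.2 1719.1]
charger [(0.83, [521.0, -216.0, 2.0])]
blender [(0.59, [575.0, 224.0, -0.0])]
bay_mouth [(0.61, [577.0, 224.0, 56.0])]
battery [(0.85, [522.0, -218.0, 18.0])]
pinch_point [(0.82, [523.0, -219.0, 82.0])]
shaker [(0.55, [454.0, 401.0, 3.0]), (0.4, [498.0, -20.0, -1.0])]
jigger [(0.57, [662.0, -25.0, -0.0]), (0.17, [521.0, -221.0, 19.0])]
glass0 [(0.8, [437.0, -3.0, -2.0]), (0.66, [543.0, 10.0, -1.0]), (0.52, [496.0, -18.0, -3.0])]
bottle [(0.75, [550.0, -425.0, 3.0])]
jar [(0.93, [584.0, 438.0, -2.0])]
side [[498.9, 0.0, 258.3], [0.0, 498.9, 191.7], [0.0, 0.0, 1.0]] [ 0.72  -2.498  1.311] [ 455.2  230.3 1257.1]
charger [(0.79, [519.0, -222.0, 4.0])]
blender [(0.87, [580.0, 219.0, -2.0])]
bay_mouth [(0.69, [578.0, 227.0, 59.0])]
battery [(0.95, [518.0, -219.0, 19.0])]
pinch_point [(0.82, [523.0, -214.0, 82.0])]
shaker [(0.8, [452.0, 399.0, 1.0])]
jigger [(0.81, [664.0, -26.0, 2.0])]
glass0 [(0.88, [489.0, -13.0, -3.0]), (0.66, [539.0, 17.0, 2.0]), (0.65, [440.0, -5.0, 0.0])]
bottle [(0.81, [552.0, -425.0, -3.0]), (0.74, [580.0, 433.0, 3.0])]
jar [(0.77, [579.0, 433.0, 0.0])]
{'clock': 1.1, 'joint_positions': array([-1.49910520e+00,  2.45112598e-01,  1.55775122e+00, -1.96695215e-06,
        1.33871880e+00, -1.74112404e-01]), 'qd': array([ 0.00055107,  0.00129103,  0.00095286, -0.00111319,  0.00039533,
       -0.00110588]), 'joint_torque': array([-4.62755925e-04, -4.29520226e+01, -3.26431131e+01, -1.32133118e-04,
        4.54837427e-04,  4.15216959e-06]), 'tool_pos': array([ 158.16768093, -630.49024147,  248.30845063]), 'ee_rot': array([ 4.96711917e-06,  9.92457052e-01,  1.22592822e-01, -1.21295920e-06]), 'wrist_force': array([-0.48459512,  0.41981412,  0.01714806]), 'torque': array([0.01686149, 0.01435939, 0.01255717]), 'finger_force': 0.0, 'grip_width': 85.28858204806521}
```

View pics/scene.png

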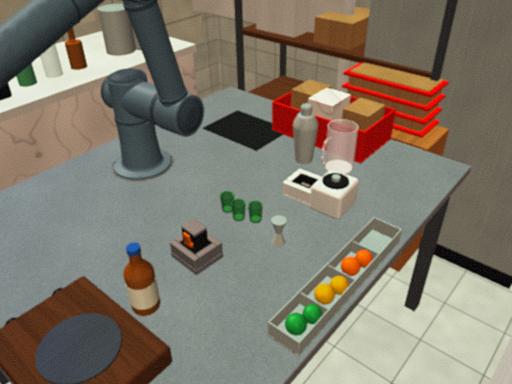

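View pics/side.png

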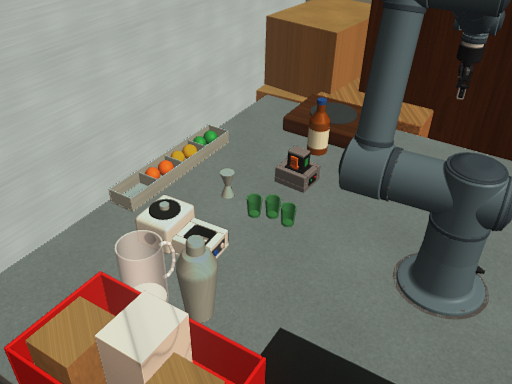

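The charger is at about (521,-217) and the blender at about (577,223), with three shot glasses and the jigger between them. The scene camera shows the battery near px (193,237) and the bay near px (305,183). Next I'll take near views to get the yaws.

```bash
cat > h.py <<'E'
from station import env
import cv2,numpy as np
from scipy.spatial.transform import Rotation as R
def quat(yaw):  # tool down, jaws closing along world y turned by yaw
    q=(R.from_euler('z',yaw)*R.from_euler('x',np.pi)).as_quat(); return [q[3],q[0],q[1],q[2]]
def project(s,P):
    return cv2.fisheye.projectPoints(np.float64(P).reshape(-1,1,3),np.float64(s["rvec"]).reshape(3,1),np.float64(s["tvec"]).reshape(3,1),np.float64(s["K"]),np.zeros(4))[0].reshape(-1,2)
def topdown(s,c,z,half=110,px=2.0):
    """rectified plane z; columns = -y (right), rows = -x (down): px/mm=px"""
    n=int(2*half*px); i=np.arange(n)/px-half
    X=c[0]-i[:,None]+0*i[None]; Y=c[1]-i[None]+0*i[:,None]
    m=project(s,np.stack([X,Y,0*X+z],-1)).astype(np.float32).reshape(n,n,2)
    return cv2.remap(s["frame"],m[...,0],m[...,1],cv2.INTER_LINEAR)
E
python3 - <<'E'
from h import *
for n,c in (("charger",(521,-217)),("blender",(577,223))):
    env.move_ptp([c[0]-30,c[1],340],quat(0))
    s=env.snapshot("wrist"); np.save(n+".npy",s,allow_pickle=True)
    Rm=cv2.Rodrigues(s["rvec"])[0]; print(n,"cam",-Rm.T@s["tvec"],s["K"][0],env.read_state()["clock"],env.read_state()["joint_positions"].round(2))
    for l in ("charger","battery","pinch_point","blender","bay_mouth"):
        print(l,[(round(d["conf"],2),np.round(d["point"],1).tolist()) for d in env.tip_of(l,"wrist")[:2]])
    t=[topdown(s,c,z,100,1.9) for z in ((55,112) if n=="charger" else (55,62))]
    cv2.imwrite(f"pics/{n}.png",np.hstack(t))
E
```

```text
charger cam [ 567.31050039 -217.62326542  464.95806796] [297.31863964   0.         251.80611667] 3.0917 [-0.63 -0.09  1.74 -0.    1.49  0.94]
charger [(0.35, [433.1, -0.5, 0.2])]
battery [(0.97, [526.2, -219.7, 15.9]), (0.5, [492.6, -7.1, -2.8])]
pinch_point [(0.55, [521.2, -218.4, 81.8])]
blender [(0.78, [577.4, 221.2, -2.0])]
bay_mouth [(0.91, [579.7, 223.0, 56.3])]Traceback (most recent call last):
  File "<stdin>", line 8, in <module>
  File "h.py", line 12, in topdown
    m=project(s,np.stack([X,Y,0*X+z],-1)).astype(np.float32).reshape(n,n,2)
      ~~~~~~~^^^^^^^^^^^^^^^^^^^^^^^^^^^^
  File "h.py", line 7, in project
    return cv2.fisheye.projectPoints(np.float64(P).reshape(-1,1,3),np.float64(s["rvec"]).reshape(3,1),np.float64(s["tvec"]).reshape(3,1),np.float64(s["K"]),np.zeros(4))[0].reshape(-1,2)
           ~~~~~~~~~~~~~~~~~~~~~~~~~^^^^^^^^^^^^^^^^^^^^^^^^^^^^^^^^^^^^^^^^^^^^^^^^^^^^^^^^^^^^^^^^^^^^^^^^^^^^^^^^^^^^^^^^^^^^^^^^^^^^^^^^^^^^^^^^^^^^^^^^^^^^^^^^^^^^
cv2.error: OpenCV(4.12.0) /io/opencv/modules/calib3d/src/fisheye.cpp:83: error: (-215:Assertion failed) _tvec.getMat().isContinuous() && _rvec.getMat().isContinuous() in function 'projectPoints'
```

```bash
python3 - <<'E'
t=open('h.py').read()
a=t.index("    return cv2.fisheye"); b=t.index("def topdown")
t=t[:a]+'''    v=lambda k:np.array(np.ravel(s[k]),float,order="C").reshape(1,1,3).copy()
    return cv2.fisheye.projectPoints(np.array(P,float).reshape(-1,1,3),v("rvec"),v("tvec"),np.array(s["K"],float,order="C"),np.zeros(4))[0].reshape(-1,2)
'''+t[b:]
open('h.py','w').write(t)
E
python3 - <<'E'
from h import *
s=np.load("charger.npy",allow_pickle=True).item(); c=(521,-217)
cv2.imwrite("pics/charger.png",np.hstack([topdown(s,c,z,100,1.9) for z in (55,112)]))
c=(577,223)
env.move_ptp([c[0]-30,c[1],340],quat(0))
s=env.snapshot("wrist"); np.save("blender.npy",s,allow_pickle=True)
print(env.read_state()["clock"],env.read_state()["joint_positions"].round(2))
for l in ("blender","bay_mouth"):
    print(l,[(round(d["conf"],2),np.round(d["point"],1).tolist()) for d in env.tip_of(l,"wrist")[:2]])
cv2.imwrite(f"pics/blender.png",np.hstack([topdown(s,c,z,100,1.9) for z in (55,62)]))
E
```

```text
5.0167 [ 0.19  0.05  1.61 -0.    1.48  1.77]
blender [(0.65, [539.7, 7.8, 2.6]), (0.61, [581.1, 219.9, 0.2])]
bay_mouth [(0.73, [580.4, 223.2, 52.2])]
```

View pics/charger.png

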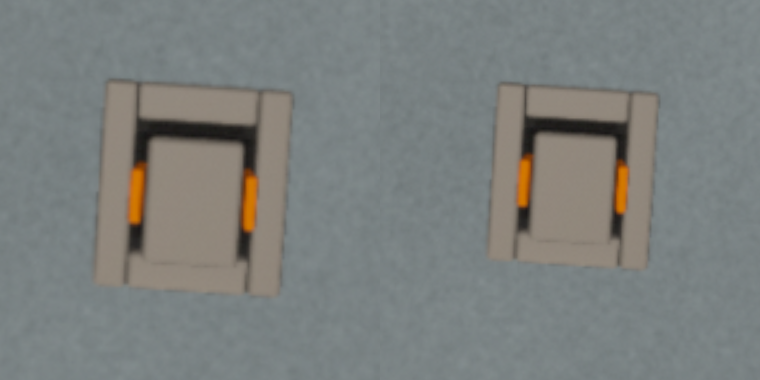

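View pics/blender.png

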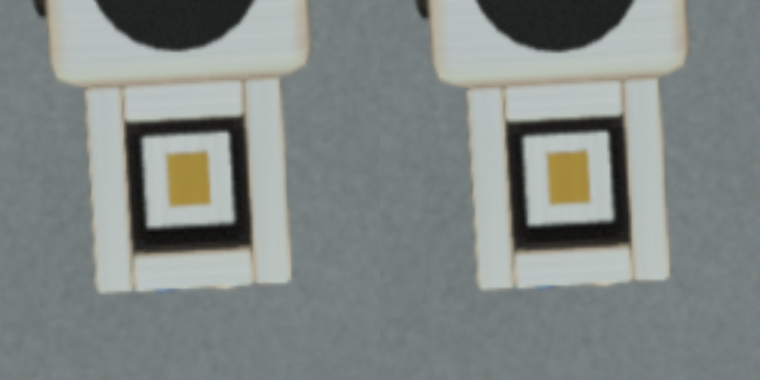

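The rectified views give the charger/battery at (522,-218.7) with yaw about -0.061. The block corners are at px (107,80), (293,92), (95,284) and (281,296). The bay is at (580,223.4) with yaw about +0.053, from collar corners (126,123), (244,116), (134,252) and (253,246). The sizes match the given ones, so I'll grasp.

Run:
```python
from h import *
def rect(img,mask,c,px,n):
    k=max(cv2.findContours(mask.astype(np.uint8),cv2.RETR_EXTERNAL,cv2.CHAIN_APPROX_NONE)[0],key=cv2.contourArea)
    (u,v),wh,a=cv2.minAreaRect(k); h=n/px/2
    print("rect x,y",round(c[0]+h-v/px,1),round(c[1]+h-u/px,1),np.round(np.array(wh)/px,1),round(a,2))
s=np.load("blender.npy",allow_pickle=True).item()
for z in (55,62,69):
    t=topdown(s,(577,223),z,50,4); rect(t,t.max(2)<80,(577,223),4,400)
def st(m):
    s=env.read_state(); print(m,round(s["clock"],2),s["tool_pos"].round(1),s["wrist_force"].round(1),s["torque"].round(2),round(s["grip_width"],1),round(s["finger_force"],1))
q=quat(-0.061); x,y=522,-218.7
env.move_ptp([x,y,200],q); st("above")
env.movel([x,y,110],vel=150)
print(env.movel([x,y,80],vel=60,threshold=5)); st("down")
for w in (62,57,53):
    env.command_gripper(w,20); st(w)
```

```text
rect x,y 579.9 224.1 [68.3 62.7] 86.66
rect x,y 580.7 224.1 [67.2 61.7] 86.67
rect x,y 581.4 224.0 [65.8 60.6] 86.71
above 6.82 [ 522.6 -218.1  200.5] [-0.   0.7 -0.5] [ 0.02  0.02 -0.01] 85.4 0.0
False
down 8.22 [ 522.  -218.7   79.8] [ 0.5 -0.5  0.5] [-0.02  0.03  0.03] 85.6 0.0
62 8.58 [ 522.1 -218.8   80.2] [-0.  -0.2 -0.5] [ 0.02 -0.01 -0.02] 61.6 0.0
57 8.81 [ 522.2 -218.8   80.6] [-1.4  1.8  4.7] [ 0.28  0.3  -0.03] 57.0 5.3
53 9.03 [ 522.4 -219.    81.2] [-2.3  1.2  8.9] [ 0.28  0.45 -0.02] 53.1 7.2
```

```bash
cat >> h.py <<'E'
def st(m):
    s=env.read_state(); print(m,round(s["clock"],2),s["tool_pos"].round(1),s["wrist_force"].round(1),s["torque"].round(2),round(s["grip_width"],1),round(s["finger_force"],1)); return s
E
python3 - <<'E'
from h import *
x,y=522.2,-218.7
env.movel([x,y,81.5],vel=20); st("relief")
env.command_gripper(50,20); st(50)
env.movel([x,y,82.5],vel=20); st("relief")
env.command_gripper(46,20); st(46)
E
```

```text
relief 9.28 [ 522.  -218.6   81.3] [-0.5  0.3  1. ] [0.01 0.08 0.01] 52.9 7.1
50 9.49 [ 522.1 -218.8   81.8] [-2.9  0.6  5.1] [ 0.13  0.52 -0.02] 50.1 8.6
relief 9.74 [ 522.  -218.5   81.9] [-0.3 -0.8 -2.2] [-0.02  0.02  0.06] 50.3 8.5
46 9.96 [ 522.3 -218.5   82.6] [-2.3  1.9  2.4] [0.33 0.24 0.04] 46.1 16.8
```

Run:
```python
from h import *
x,y=522.2,-218.6
st("pre")
print(env.movel([x,y,92],vel=25,threshold=13)); s=st("up")
if s["tool_pos"][2]>91 and s["wrist_force"][2]>-12:
    print(env.movel([x,y,130],vel=70,threshold=13)); s=st("out")
    if s["tool_pos"][2]>128:
        print(env.movel([x,y,205],vel=150)); st("high")
```

```text
pre 9.96 [ 522.3 -218.5   82.6] [-2.3  1.9  2.4] [0.33 0.24 0.04] 46.1 16.8
False
up 10.49 [ 522.2 -218.6   92. ] [ 1.  -0.1 -3.8] [ 0.06  0.04 -0.01] 46.3 15.7
False
out 11.18 [ 522.1 -218.5  130. ] [ 0.6  0.4 -3.5] [-0.02  0.    0.  ] 46.4 15.7
False
high 11.83 [ 521.6 -218.2  203.8] [-0.4 -0.3 -5.6] [ 0.02 -0.04  0.01] 46.1 15.7
```

Run:
```python
from h import *
x,y=580.3,223.8; q=quat(0.056)
env.move_ptp([x,y,205],q)
env.movel([x,y,150],vel=150); st("above")
s=env.snapshot("wrist"); np.save("b2.npy",s,allow_pickle=True)
a=env.snapshot("side")["frame"][170:290,100:260]
w=s["frame"]; print(env.tip_of("pinch_point","wrist")[:1],env.tip_of("bay_mouth","wrist")[:1])
cv2.imwrite("pics/b2.png",np.hstack([cv2.resize(w,(400,300)),cv2.resize(a,(400,300))]))
```

```text
above 13.98 [580.6 223.4 150.2] [-0.5  1.1 -2.7] [ 0.02  0.03 -0.05] 46.0 15.8
[] [{'point': [437.7, 1.0, 1.0], 'conf': 0.74}]
```

View pics/b2.png

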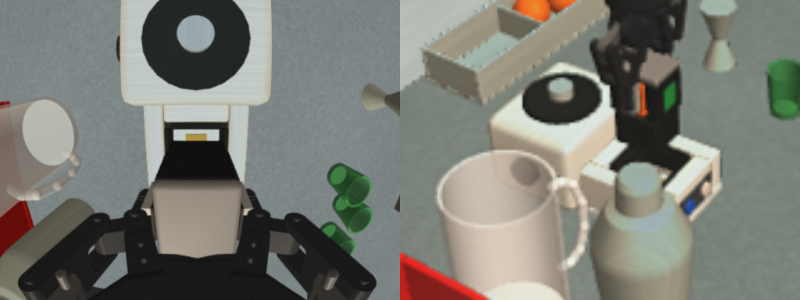

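The battery hangs upright over the bay and is aligned with it (left: bay at px (195,130), battery just behind it). Now a guarded descent.

Run:
```python
from h import *
x,y=580.3,223.8
print(env.movel([x,y,136],vel=60,threshold=6)); 
for z in range(130,84,-6):
    c=env.movel([x,y,z],vel=30,threshold=5); s=st(z)
    if c: print("contact"); break
```

```text
False
130 14.92 [580.1 223.8 129.7] [-0.3  0.  -3.4] [-0.05  0.    0.03] 46.3 15.8
124 15.27 [580.  223.7 123.6] [-0.   0.7 -3.8] [-0.01 -0.08  0.04] 46.5 15.8
118 15.62 [580.  223.8 117.6] [ 0.  -0.2 -3.9] [ 0.01 -0.01 -0.04] 46.1 15.8
112 15.97 [580.1 223.7 111.6] [ 0.5 -0.7 -2.3] [ 0.01 -0.    0.03] 46.4 15.8
106 16.32 [580.  223.7 105.6] [ 0.   0.  -3.6] [ 0.01 -0.    0.03] 46.3 15.8
100 16.67 [580.  223.7  99.6] [-0.4 -0.3 -2.3] [-0.03 -0.01 -0.05] 46.4 15.8
94 17.02 [580.  223.7  93.6] [-0.5 -0.1 -3.5] [-0.    0.05  0.  ] 46.3 15.8
88 17.27 [581.1 224.   89.1] [0.9 0.1 1.8] [ 0.05 -0.12 -0.01] 46.3 17.2
contact
```

Run:
```python
from h import *
x,y=580.3,223.8
env.hold(0.2); st("rest")
for z in (88,86.5,85,83.5,82,81,80.3,79.6):
    env.movel([x,y,z],vel=6); env.hold(0.1); s=st(z)
    if s["wrist_force"][2]>7.6 or s["tool_pos"][2]<81.3: break
```

```text
rest 17.47 [580.9 223.9  88.9] [2.6 0.4 4.1] [ 0.12 -0.37 -0.01] 46.6 17.3
88 17.85 [580.9 223.9  88.4] [3.1 0.9 4.9] [ 0.22 -0.62 -0.01] 46.4 17.3
86.5 18.35 [580.8 223.9  86.8] [3.6 0.8 5.4] [ 0.24 -0.82 -0.01] 46.7 17.5
85 18.85 [580.9 223.9  85.5] [3.9 0.9 5.5] [ 0.29 -0.78 -0.01] 46.4 17.6
83.5 19.35 [580.9 223.9  84.1] [4.3 0.4 5.3] [ 0.25 -0.72  0.02] 46.2 17.8
82 19.85 [580.9 223.9  82.7] [2.8 0.8 7.8] [ 0.23 -0.68 -0.01] 46.5 17.9
```

```bash
cat >> h.py <<'E'
def avg(m,n=10):
    f=[]
    for _ in range(n): env.hold(0.02); s=env.read_state(); f.append(np.r_[s["wrist_force"],s["tool_pos"],s["torque"]])
    f=np.mean(f,0); print(m,round(s["clock"],2),f.round(2)); return f
E
python3 - <<'E'
from h import *
x,y=580.9,223.9
avg("now")
for z in (82,81.2,80.6,80):
    env.movel([x,y,z],vel=6); f=avg(z)
    if f[2]>8.5 or f[5]<81.3: break
E
```

```text
now 20.02 [ 3.4400e+00  1.2100e+00  6.8200e+00  5.8092e+02  2.2393e+02  8.2720e+01
  2.4000e-01 -6.8000e-01 -0.0000e+00]
82 20.43 [ 2.2500e+00  9.0000e-01  6.8000e+00  5.8106e+02  2.2396e+02  8.2460e+01
  2.0000e-01 -4.9000e-01 -1.0000e-02]
81.2 20.88 [ 1.0700e+00  6.5000e-01  9.7000e+00  5.8116e+02  2.2398e+02  8.2180e+01
  1.3000e-01 -2.4000e-01 -2.0000e-02]
```

Run:
```python
from h import *
x,y=581.1,223.9; z=81.2
for w in (49,51,53,55,57):
    env.command_gripper(w,20); f=avg(w,4)
    s=env.read_state(); print("  g",round(s["grip_width"],1),round(s["finger_force"],1))
    for _ in range(3):
        if f[2]>7.5 or w==57: break
        z-=max(0.2,min(0.6,(8.5-f[2])/6)); env.movel([x,y,z],vel=8); f=avg(f"press {z:.1f}",4)
```

```text
49 21.17 [ 2.4000e+00  6.2000e-01  7.3800e+00  5.8107e+02  2.2384e+02  8.1700e+01
  1.1000e-01 -4.9000e-01  0.0000e+00]
  g 48.8 9.1
press 81.0 21.48 [ 1.2400e+00  5.8000e-01  7.9600e+00  5.8114e+02  2.2385e+02  8.1520e+01
  8.0000e-02 -3.8000e-01 -2.0000e-02]
51 21.77 [ 2.0100e+00  5.6000e-01  7.3400e+00  5.8112e+02  2.2382e+02  8.1370e+01
  1.0000e-01 -4.4000e-01  1.0000e-02]
  g 51.2 8.2
press 80.8 22.08 [ 2.2700e+00  4.6000e-01  6.8800e+00  5.8113e+02  2.2382e+02  8.1190e+01
  8.0000e-02 -4.1000e-01  1.0000e-02]
press 80.5 22.4 [ 1.5400e+00  2.9000e-01  8.5400e+00  5.8117e+02  2.2385e+02  8.1150e+01
  9.0000e-02 -3.2000e-01 -1.0000e-02]
53 22.68 [ 2.1400e+00  2.4000e-01  6.6400e+00  5.8110e+02  2.2382e+02  8.0920e+01
  1.0000e-01 -4.4000e-01  2.0000e-02]
  g 53.1 7.2
press 80.2 23.0 [ 1.6400e+00  3.3000e-01  7.5500e+00  5.8112e+02  2.2385e+02  8.0750e+01
  1.0000e-01 -3.4000e-01 -2.0000e-02]
55 23.28 [ 1.9400e+00  9.5000e-01  7.0500e+00  5.8106e+02  2.2381e+02  8.0560e+01
  1.2000e-01 -4.2000e-01 -2.0000e-02]
  g 55.1 6.3
press 80.0 23.6 [ 1.7800e+00  8.4000e-01  6.5900e+00  5.8107e+02  2.2381e+02  8.0340e+01
  1.0000e-01 -3.7000e-01 -3.0000e-02]
press 79.7 23.92 [ 1.6600e+00  4.0000e-01  8.7700e+00  5.8113e+02  2.2385e+02  8.0330e+01
  9.0000e-02 -2.4000e-01 -1.0000e-02]
57 24.2 [ 2.1100e+00  8.0000e-01  7.5500e+00  5.8103e+02  2.2382e+02  8.0010e+01
  9.0000e-02 -3.8000e-01  2.0000e-02]
  g 56.7 5.3
```

Run:
```python
from h import *
x,y=581.0,223.8
env.command_gripper(62,20); avg(62,4)
env.command_gripper(85,20); avg(85,4)
env.movel([x,y,130],vel=100,threshold=8)
env.movel([x,y,230],vel=150)
env.move_ptp([x-30,y,300],quat(0.056)); st("off")
s=env.snapshot("wrist")
for l in ("battery","pinch_point","bay_mouth"): print(l,[(round(d["conf"],2),np.round(d["point"],1).tolist()) for d in env.tip_of(l,"wrist")[:2]])
a=env.snapshot("side")["frame"][170:290,100:260]
for l in ("battery","pinch_point"): print(l,[(round(d["conf"],2),np.round(d["point"],1).tolist()) for d in env.tip_of(l,"side")[:2]])
cv2.imwrite("pics/c.png",np.hstack([np.hstack([topdown(s,(580,223.8),z,60,3.3) for z in (83,)]),cv2.resize(a,(400,396),interpolation=cv2.INTER_CUBIC)]))
```

```text
62 24.49 [-4.8000e-01  4.1000e-01  6.0000e-02  5.7916e+02  2.2352e+02  7.7830e+01
  1.0000e-02 -0.0000e+00  1.0000e-02]
85 24.92 [-3.0000e-02  3.1000e-01 -2.0000e-01  5.8105e+02  2.2388e+02  7.9620e+01
 -0.0000e+00  1.0000e-02 -0.0000e+00]
off 26.78 [550.9 223.9 300.4] [0.2 0.5 0.5] [ 0.02 -0.02 -0.04] 84.9 0.0
battery [(0.62, [582.4, 223.5, 19.2])]
pinch_point [(0.87, [578.2, 224.8, 82.4])]
bay_mouth [(0.42, [436.1, -0.3, 1.0])]
battery [(0.88, [581.3, 223.6, 18.8])]
pinch_point [(0.64, [579.8, 223.4, 83.4]), (0.32, [579.2, 224.4, -2.1])]
```

View pics/c.png

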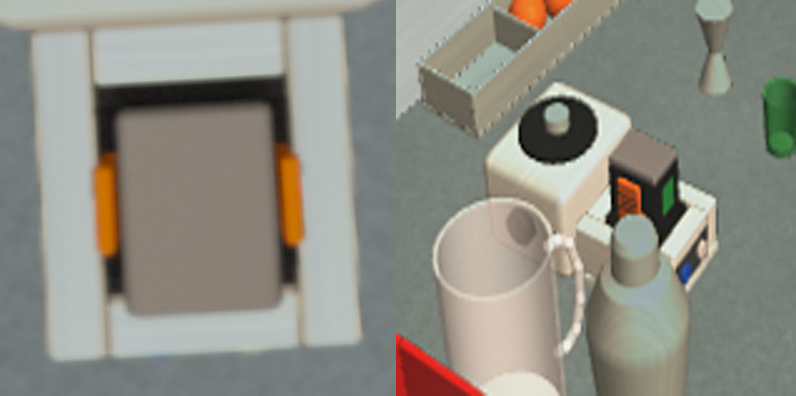

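The battery stands upright in the bay. Both orange tabs are out, at px 95–118 and 278–302, so about 62 mm apart. Its underside is at about 19 mm, which matches the locked height; if it hadn't latched, the plate would have pushed it up to about 25 mm.

```bash
python3 -c "
from station import env
print(env.close_job())"
```

```text
the job is handed in; nothing more can be done
None
```

The battery is snapped upright in the blender bay with both tabs sprung out, the gripper has let go, and I handed the job in at about 27 s of the 53 s; I judged the latch from camera height and tab spacing, without a tug test.

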